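Lock a stop stud in a T-slot jig

ROBOT

A 6-joint arm with a two-finger parallel gripper is mounted at the origin on a cart in front of the work surface, level with it; the furniture and walls round the work are solid. World frame = base frame: x ahead of the robot, y to its left, z up, the work surface at z = 0. Lengths are in m, angles in rad, forces in N, time in s.
With the tool pointing down it reaches from about 0.225 to 0.875 m from the base axis. Payload 3.4 kg.
Tool frame: the origin (TCP) lies midway between the tips of the shut fingers; the grasp point (between the pads) lies 19 mm behind it; z points along the fingers, y is the direction in which the jaws open and shut (so a half turn about z gives the same grasp; the last joint's range is limited). The gripper opens to 85 mm and grips with 20 to 120 N. Pads are 22 mm wide; open, the fingers measure 114 mm over their backs; the gripper's body (76 mm by 85 mm) begins 54 mm behind the grasp point. The pads swing forward as they close: fully open they stand 13 mm farther back than shut.
Start: joints at [-1.415, 0.276, 1.505, -0, 1.361, -0.121], TCP at [0.157, -0.553, 0.191] pointing down, gripper open.
Joint ranges: [-2.89, 2.89], [-0.75, 2.08], [0.22, 2.7], [-1.18, 4.32], [0.11, 2.71], [-2.7, 2.7]. Speed limits (rad/s): [2.57, 2.57, 3.14, 3.14, 3.14, 3.14].

INTERFACE

Orientations are given as a unit quaternion [w, x, y, z].
In Python, from rig import monitor, imaging, ticket gives the robot as it stands.
- The arm moves only by the tool servo_tool, never from a script. Its argument "commands" is text: rows parted by semicolons, each of 5 numbers parted by spaces: the shift along the tool's x, y, z in cm, then the turn about the tool's z in rad, then the gripper command: -1 is shut, 1 is fully open, values between are in proportion. In form: x y z twist claw; .... A call has 1 to 10 rows; each row is the pose to reach, as a shift and turn from the pose commanded when the call began, along the tool's axes at that moment; what a row does not reach only later rows make up. A row lasts 1/12 s, in which the tool goes at most 41.7 mm and 7.16 degrees, less where a joint would pass 70% of its speed; a pose out of reach is approached as far as the arm can. A call with a gripper value outside its range is refused whole. The fingers move at their own pace and stop on an object; "newtons" is the grip in N (left out, the last holds). Time passes only in rows, so rows that repeat a pose let the fingers close. It gives the time, the measured TCP pose, the force and the opening at its end, in the units of the state.
- monitor.get_state(): the state, without advancing time (a new reading comes with each control period).
- imaging.get_image(name): name is "scene" or "top"; returns the picture (480x640x3 uint8, red, green, blue); there is no depth.
- imaging.get_calibration(name): a dict with "camera_matrix" (3x3 intrinsics, pixels), "k1" (the pictures are not rectified: a ray, as slopes to the right and down, at radius r is drawn at 1 + k1 r^2 times it, then the intrinsics apply), "R" (3x3) and "t" (3): a world point X has camera coordinates R X + t. Camera axes: x right, y down, z forward; pixel columns grow to the right and rows downward; lengths in m; the calibration is good to about 2 mm. A picture is of the moment at which its call begins. get_calibration takes no time and is no camera call.
- ticket.sign_off(): hands the job in, once; it reports no verdict.
The state is a dict: "clock": time; "qpos": joint angles; "qd": joint speeds; "effort": joint torques, N m; "position": TCP position; "ee_rot": TCP orientation; "contact_force": force on the tool from outside, world axes, zero at the start; "moment": the same for the moment, N m; "width": finger opening in m.
Only numpy, scipy, OpenCV 4.12 (cv2) and the standard library are available. Lean on these libraries where they do the work, as an engineer would, in place of code of your own. Each camera call takes 0.05 s, during which the arm holds its last target. There are 200 camera calls.

TASK

Fit the stop stud to the jig: take it from its stand, drop its T-head into the slot close to the jig's open end with the grip bar in line with the slot, and slide it along towards the board until you feel it come up against the stop hidden in the channel, without ramming it. Then ease it back a couple of millimetres, give it a quarter turn so that its head locks crosswise under the slot's lips, never forcing the turn, and let go, leaving it standing upright.

Things in the scene. Friction and masses are not known exactly. Their poses are not given: they have to be found in the camera images.
- jig: Fixed plywood jig 130 x 420 mm, top face 26 mm above the bench, with a T-slot along its whole middle (along y), a fence block across the +y end and a loose 22 mm thick board lying against the fence, over the slot. Origin: centre of its underside; x across, y along the slot from the open end to the fence, z up. The stud must never bear on the jig (slot, stop or pocket) with over 20 N.
- drop_place (a point): Place on the slot's centre line, 175 mm from the jig's middle, 35 mm from its open -y end, at the top face; drop the stud in here, at most 30 mm further along y. Axes as the jig's. The slot's mouth is 12.5 mm wide between 6 mm thick aluminium lips; the channel below is 14.5 mm wide, too narrow for the head to turn more than about 0.2 rad; floor 20 mm below the top face.
- stud_grip (a point): Centre (half-way up) of the stop stud's black upright grip bar, 14 mm thick (x), 44 mm long (y), 46 mm high (z). Below the bar comes a round steel barrel, 30 mm across, 24 mm high, its underside 47 mm below this point. Seated, the barrel stands on the jig's top face and the head hangs 2 mm below the lips.
- stud: The whole loose stop stud, about 0.22 kg. Origin: centre of the barrel's underside; axes as the bar's. Below the barrel: a 10 mm round shank 8 mm long, then the T-head, 10 mm wide (x), 30 mm long (y, in line with the grip bar), 10 mm high, with a wedge nose ending 18 mm below the barrel. At the start it stands in the stand, barrel's underside 26 mm above the bench.
- stand: Fixed light wooden block 62 x 80 x 26 mm with a 17 x 35 mm hole (long along y), in which the stud stands at the start. Origin: centre of underside. More on the jig: dropped in at drop_place, the stud meets the hidden stop after 50 to 135 mm along y; just before it is the only pocket where the head can turn (either way): eased back 1 to 4 mm from the stop, the head turns freely. A 6 N rise tells the stop.
There are look-alikes about, which are no part of the job. What is shaped like the stud but white is not meant.

How it is judged:
By the outcome, as a careful person would: the job done as asked, in the order asked, and still so for the second after the job is handed in, with the robot touching nothing.
It also fails if it takes over 61 s, if anything falls off the work surface, if the arm or the gripper's body presses on something with over 40 N, if the wrist force passes 120 N, or if a joint passes its speed limit or range.

## Working session

There is one attempt and no reset: what is moved stays moved. The work goes in short steps, Python scripts to look and compute and a tool call to move; the robot and the scene stay as the last step left them, time stands still between calls to the robot, and variables do not carry over. Pictures are saved under pics/ and viewed, and the job is handed in when it is done.

Besides the shell and the picture viewer there is one more tool, called after "Emit:" as name(argument=value, ...) on one line, values as JSON. servo_tool: Moves the arm, as the interface text tells. Its arguments: {"type":"object","properties":{"commands":{"type":"string"},"newtons":{"type":"number"}},"required":["commands"]}

```bash
mkdir -p pics
cat > h.py <<'E'
import numpy as np, cv2
from rig import monitor, imaging, ticket
def snap(n,f):
    im=imaging.get_image(n); cv2.imwrite('pics/'+f,im[:,:,::-1]); return im
def pix2world(n,uv,z):
    c=imaging.get_calibration(n);K=np.array(c['camera_matrix']);R=np.array(c['R']);t=np.array(c['t'])
    p=cv2.undistortPoints(np.array(uv,float).reshape(-1,1,2),K,np.array([c['k1'],0,0,0,0.]))[:,0]
    d=np.c_[p,np.ones(len(p))]@R; o=-R.T@t
    return o+d*((np.array(z)-o[2])/d[:,2])[:,None]
def world2pix(n,X):
    c=imaging.get_calibration(n);K=np.array(c['camera_matrix']);R=np.array(c['R']);t=np.array(c['t'])
    return cv2.projectPoints(np.array(X,float).reshape(-1,1,3),cv2.Rodrigues(R)[0],t,K,np.array([c['k1'],0,0,0,0.]))[0][:,0]
E
python3 - <<'E'
from h import *
snap('scene','s0.png');snap('top','t0.png')
for n in('scene','top'):print(imaging.get_calibration(n))
print(monitor.get_state())
E
```

```text
{'camera_matrix': array([[529.80247027,   0.        , 320.65623516],
       [  0.        , 529.80247027, 232.81965848],
       [  0.        ,   0.        ,   1.        ]]), 'k1': -0.08937987316744175, 'R': array([[ 0.53100004, -0.84717673, -0.01818078],
       [-0.3621245 , -0.20747312, -0.9087468 ],
       [ 0.76609712,  0.48912829, -0.41695169]]), 't': array([-0.51869809,  0.17337127,  1.08447669])}
{'camera_matrix': array([[591.39490378,   0.        , 327.80572642],
       [  0.        , 591.39490378, 240.96357574],
       [  0.        ,   0.        ,   1.        ]]), 'k1': 0.0536277043202774, 'R': array([[-0.00663391, -0.99985392, -0.01575205],
       [-0.99243135,  0.00851465, -0.12250517],
       [ 0.1226214 ,  0.01482014, -0.99234286]]), 't': array([-0.30559427,  0.47100083,  1.38159285])}
{'clock': 0.1, 'qpos': array([-1.41498460e+00,  2.76553716e-01,  1.50600222e+00, -2.16089842e-05,
        1.36069535e+00, -1.21018498e-01]), 'qd': array([-0.00074175, -0.00068544, -0.00256824,  0.00112245, -0.00032315,
        0.00175078]), 'effort': array([ 1.15708594e-03, -4.17699373e+01, -2.46405691e+01, -2.12042655e-04,
        5.83209810e-03,  1.71048605e-06]), 'position': array([ 0.15704535, -0.55258605,  0.19061546]), 'ee_rot': array([-8.29004528e-04,  9.90435260e-01,  1.37975754e-01, -2.49899552e-05]), 'contact_force': array([0.159475  , 0.31290459, 0.82142104]), 'moment': array([-0.00268565, -0.01992143, -0.04389523]), 'width': 0.08550054036876344}
```

View pics/s0.png

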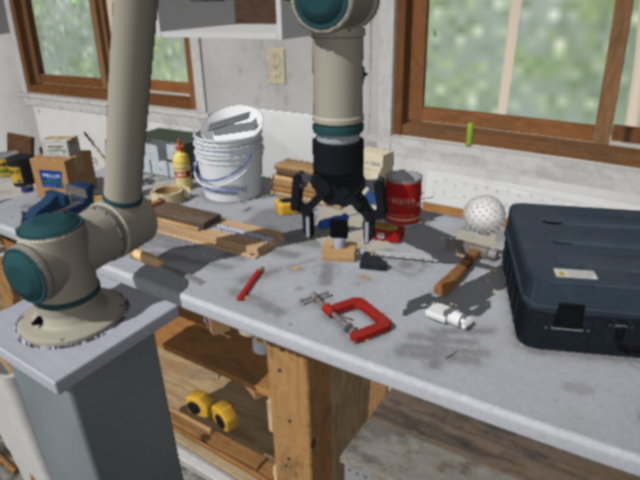

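View pics/t0.png

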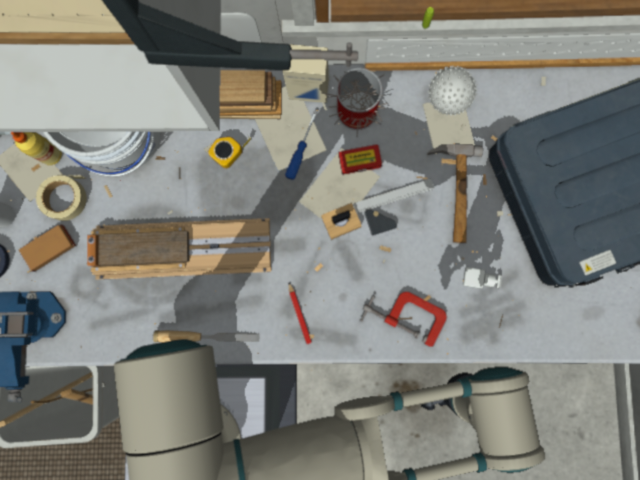

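Run:
```python
from h import *
t=cv2.imread('pics/t0.png');s=cv2.imread('pics/s0.png')
a=cv2.resize(t[190:250,310:410],None,fx=8,fy=8,interpolation=2)
b=cv2.resize(t[200:290,80:280],None,fx=4,fy=4,interpolation=2)
cv2.imwrite('pics/ta.png',a);cv2.imwrite('pics/tb.png',b)
cv2.imwrite('pics/sa.png',cv2.resize(s[200:280,290:400],None,fx=7,fy=7,interpolation=2))
```

```text
(no output)
```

View pics/ta.png

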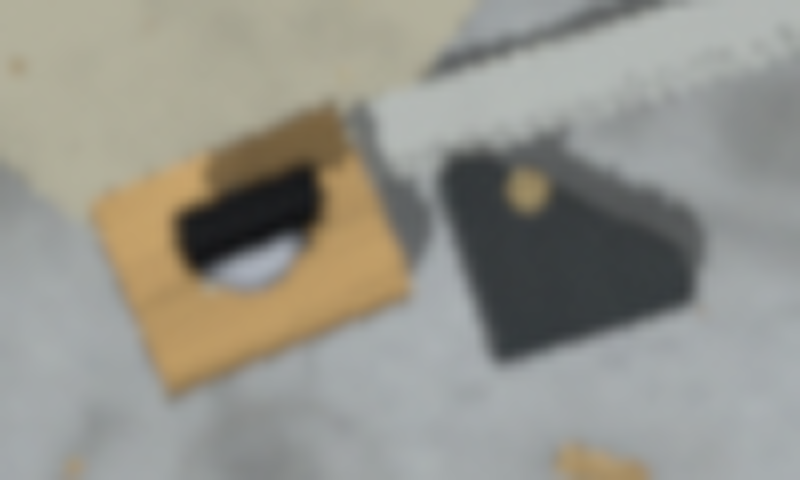

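View pics/tb.png

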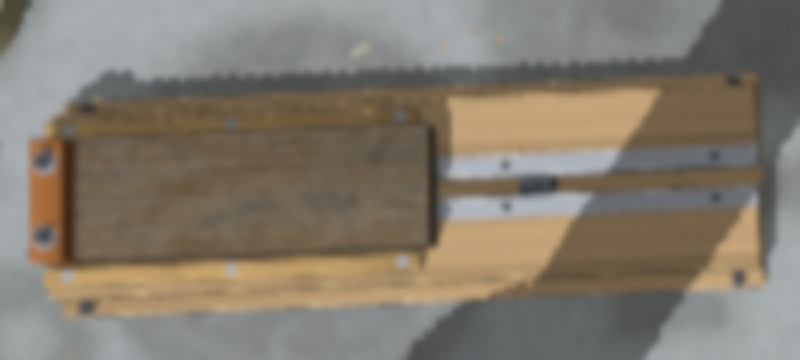

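View pics/sa.png

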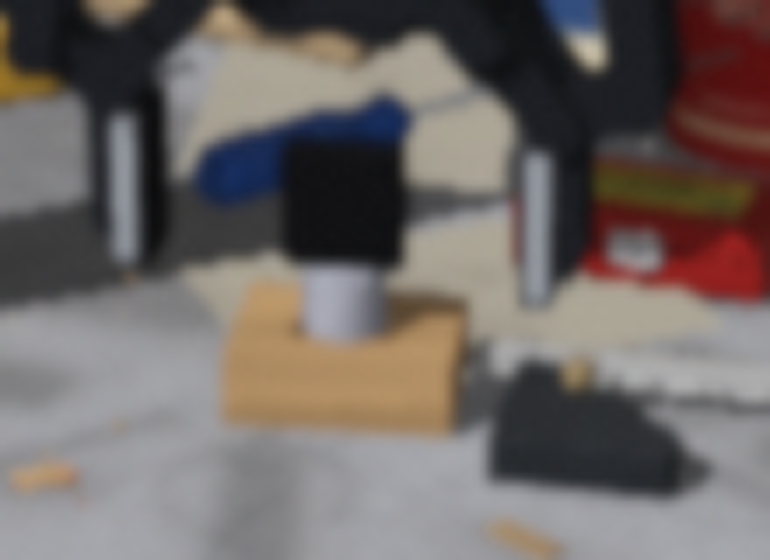

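Run:
```python
from h import *
A=lambda p:np.array(p)/8+[310-.44,190-.44]
B=lambda p:np.array(p)/4+[80-.37,200-.37]
P=pix2world('top',A([(92,208),(333,102),(410,293),(172,397)]),[.026]*4)
print('stand',P[:,:2],P.mean(0),[np.linalg.norm(P[i]-P[i-1]) for i in range(4)])
d=(P[1]-P[0]+P[2]-P[3]);print('long dir',d/np.linalg.norm(d))
Q=pix2world('top',A([(180,213),(315,168),(322,208),(195,262)]),[.097]*4);print('bar top-ish',Q[:,:2],Q.mean(0))
J=pix2world('top',B([(758,75),(765,285),(450,187),(755,176),(435,185),(525,184),(555,184),(505,164),(505,206),(714,155),(715,197)]),[.026]*11);print('jig',J[:,:2])
print(np.linalg.norm(J[0]-J[1]))
```

```text
stand [[ 0.53016789 -0.29340875]
 [ 0.56168443 -0.36587206]
 [ 0.50359472 -0.38817406]
 [ 0.47293424 -0.3169413 ]] [ 0.51709532 -0.34109904  0.026     ] [np.float64(0.061882728465961004), np.float64(0.07902039387856678), np.float64(0.06222373136345864), np.float64(0.07755108192104465)]
long dir [ 0.39711662 -0.91776816  0.        ]
bar top-ish [[ 0.51660438 -0.32026295]
 [ 0.52919591 -0.35872592]
 [ 0.51766474 -0.36058737]
 [ 0.50248967 -0.32441237]] [ 0.51648868 -0.34099715  0.097     ]
jig [[ 0.52444751 -0.16894473]
 [ 0.39847086 -0.17379871]
 [ 0.45850758  0.01403544]
 [ 0.46354353 -0.16748262]
 [ 0.4597834   0.02297441]
 [ 0.45992065 -0.030525  ]
 [ 0.45976684 -0.04837785]
 [ 0.47202703 -0.01840214]
 [ 0.4468483  -0.01887625]
 [ 0.47636833 -0.14294238]
 [ 0.45115991 -0.14373627]]
0.12607012216317515
```

Run:
```python
from h import *
t=cv2.imread('pics/t0.png');s=cv2.imread('pics/s0.png')
a=cv2.resize(t[230:260,185:275],None,fx=8,fy=8,interpolation=cv2.INTER_NEAREST)
p=world2pix('scene',[[.46,-.04,.026],[.464,-.17,.026],[.459,.02,.026]]);print(p)
c=p.mean(0).astype(int)
b=cv2.resize(s[c[1]-20:c[1]+20,c[0]-50:c[0]+50],None,fx=7,fy=7,interpolation=2)
cv2.imwrite('pics/z.png',np.vstack([a,cv2.resize(b,(720,288))]))
g=t.astype(int).sum(2)//3
for x in (194,198,202,206,210,216,220,228,240,250,258,262,266): print(x,g[232:262,x])
```

```text
[[230.10409848 229.61326809]
 [270.01246071 239.50121982]
 [213.1142797  225.23516033]]
194 [158 158 158 153 148 145 151 165 177 181 184 181 153 109  95  97 108 140
 168 179 182 180 174 162 156 157 160 160 159 159]
198 [158 159 158 152 147 146 153 166 178 181 182 175 146 108  96  97 114 156
 181 183 182 180 172 159 156 159 161 160 158 158]
202 [158 159 158 152 147 149 161 173 179 181 182 173 143 107  95  94 103 144
 174 181 182 179 170 157 156 160 161 160 158 159]
206 [159 159 157 152 146 149 161 162 140 127 150 154 128 101  93  91 103 133
 138 123 141 164 164 156 158 161 161 160 159 158]
210 [159 160 157 151 143 141 160 177 181 181 175 151 111  86  73  69  98 144
 173 180 180 176 165 157 159 161 161 159 159 158]
216 [160 161 156 150 147 152 165 176 179 180 174 142  96  78  72  78 119 158
 175 180 179 173 163 158 160 162 160 159 158 158]
220 [160 160 155 148 147 152 165 175 178 181 181 152 107  89  88 107 152 177
 180 179 178 171 161 158 159 156 148 134 119 107]
228 [161 159 152 147 150 164 174 177 178 177 162 129 101  93  90  93 110 117
 112 109 109 103  95  95  96  95  95  95  94  93]
240 [101  93  88  87  91 100 106 107 109 109  97  87  90  90  91  99 105 107
 107 107 102  96  94  95  95  95  94  94  94  94]
250 [ 94  90  86  88  98 105 107 108 106  94  84  85  89  88  86  95 105 107
 109 109 103  95  95  96  95  94  94  93  94  96]
258 [ 93  88  85  89  96  94  81  80  93  89  83  90  93  93  93  94  86  81
  93 101  97  94  95  95  95  94  94  94  96 103]
262 [ 93  88  86  90  99 107 109 110 108  97  89  91  93  93  97 104 108 109
 109 104  96  94  95  97 106 124 138 147 155 160]
266 [ 91  86  86  92 101 107 110 111 109  99  89  91  92  96 107 113 111 113
 121 134 146 154 158 158 158 158 157 156 159 161]
```

View pics/z.png

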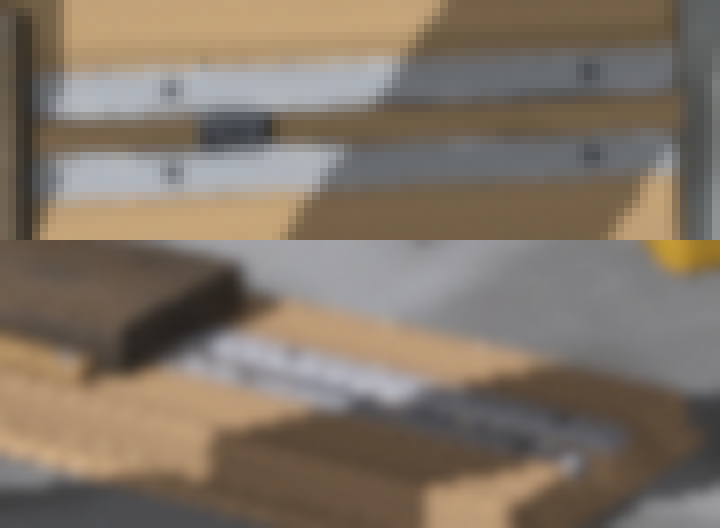

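Emit:
servo_tool(commands="0 0 0 -0.12 1; 0 0 0 -0.24 1; 0 0 0 -0.36 1; 0 0 0 -0.48 1; 0 0 0 -0.60 1; 0 0 0 -0.72 1; 0 0 0 -0.84 1; 0 0 0 -0.96 1")

```text
clock: 0.77
position: [0.1571, -0.5527, 0.1909]
ee_rot: [-0.0, 0.813, 0.582, 0.0]
contact_force: [0.1, 0.0, 0.3]
width: 0.0851
```

Run:
```python
from h import *
J=pix2world('top',[(262,243.6),(202,246.0),(258,243.75),(206,245.95)],[.026]*4)[:,:2]
E=pix2world('top',[(269.0,243.4)],[.026])
print(J,E)
d=J[1]-J[0];print('yaw',np.arctan2(-d[0],d[1]))
c=imaging.get_calibration('top');print(-c['R'].T@c['t'])
s=monitor.get_state();p=s['position'];q=s['ee_rot'];a=2*np.arctan2(q[2],q[1])
x=np.array([np.cos(a),np.sin(a)]);y=np.array([np.sin(a),-np.cos(a)])
D=np.array([.517,-.341])-p[:2];print('toolyaw',a,'shift cm',D@x*100,D@y*100,'twist',a-1.979)
```

```text
[[ 0.46374575 -0.15226853]
 [ 0.45921568 -0.0094138 ]
 [ 0.46346739 -0.1427333 ]
 [ 0.45925341 -0.01892689]] [[ 0.46408293 -0.16895798  0.026     ]]
yaw 0.031700432780915465
[ 0.29599586 -0.33003544  1.4239001 ]
toolyaw 1.242761977474446 shift cm 31.640921171694426 27.248646338583953 twist -0.736238022525554
```

Emit:
servo_tool(commands="3 2.6 0 -0.08 1; 6 5.2 0 -0.16 1; 9.3 8 0 -0.24 1; 12.6 10.9 0 -0.32 1; 15.8 13.6 0 -0.4 1; 19 16.4 0 -0.48 1; 22.2 19.1 0 -0.56 1; 25.4 21.9 0 -0.64 1; 28.6 24.6 0 -0.7 1; 31.6 27.2 0 -0.736 1")

```text
clock: 1.6
position: [0.5154, -0.3442, 0.191]
ee_rot: [-0.0, 0.551, 0.835, -0.0]
contact_force: [0.7, -0.7, 0.2]
width: 0.0852
```

Emit:
servo_tool(commands="0 0 0 0 1; 0 0 0 0 1; 0 0 0 0 1")

```text
clock: 1.85
position: [0.5136, -0.3456, 0.1908]
ee_rot: [-0.001, 0.551, 0.834, -0.0]
contact_force: [-0.1, 0.4, -0.3]
width: 0.0851
```

Run:
```python
from h import *
snap('scene','s1.png');snap('top','t1.png')
t=cv2.imread('pics/t1.png');s=cv2.imread('pics/s1.png')
cv2.imwrite('pics/u.png',np.hstack([cv2.resize(t[180:270,290:390],(400,360),interpolation=2),cv2.resize(s[190:280,290:390],(400,360),interpolation=2)]))
s=monitor.get_state();print(s['position'],s['ee_rot'],s['qpos'],s['contact_force'])
```

```text
[ 0.51280303 -0.34655091  0.19116325] [-4.55922432e-04  5.52303465e-01  8.33642963e-01 -2.90431911e-04] [-7.06212403e-01  3.42912850e-01  1.40655008e+00 -6.97757898e-04
  1.39296477e+00 -1.10663512e+00] [-0.26378683 -0.12857973  0.87994443]
```

View pics/u.png

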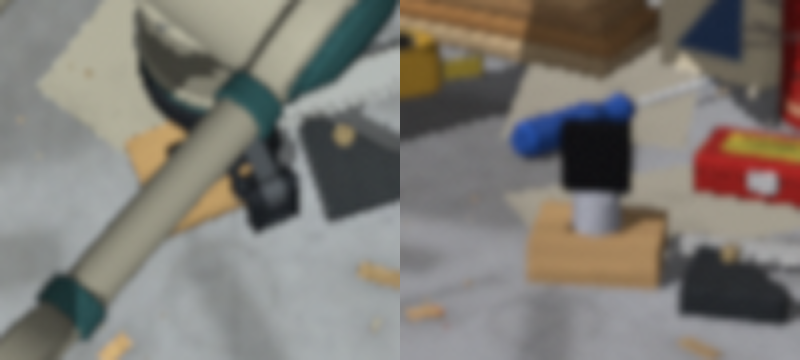

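```bash
cat >> h.py <<'E'
def go(X,Y,Z,yaw):
    s=monitor.get_state();p=s['position'];q=s['ee_rot'];a=2*np.arctan2(q[2],q[1])
    x=np.array([np.cos(a),np.sin(a)]);y=np.array([np.sin(a),-np.cos(a)]);D=np.array([X,Y])-p[:2]
    print('clock',s['clock'],'pos',p.round(4),'yaw',a.round(4),'F',s['contact_force'].round(1),'-> cm',(D@x*100).round(2),(D@y*100).round(2),((p[2]-Z)*100).round(2),'twist',((a-yaw+np.pi/2)%np.pi-np.pi/2).round(3))
E
python3 - <<'E'
from h import *
c=np.array([.517,-.341]);u=np.array([np.cos(.408),np.sin(.408)]);v=np.array([-u[1],u[0]])
W=[np.r_[c+a*.007*u+b*.022*v,z] for a in(-1,1) for b in(-1,1) for z in (.05,.096)]
p=world2pix('scene',W)
s=cv2.imread('pics/s1.png');crop=cv2.resize(s[200:270,300:380],None,fx=8,fy=8,interpolation=2)
for k in p: cv2.circle(crop,tuple(int(i) for i in (k-[300,200]+.5)*8),4,(0,0,255),-1)
cv2.imwrite('pics/v.png',crop)
go(.517,-.341,.13,1.979)
E
```

```text
clock 1.95 pos [ 0.5128 -0.3466  0.1912] yaw 1.9713 F [-0.3 -0.1  0.9] -> cm 0.35 0.6 6.12 twist -0.008
```

View pics/v.png

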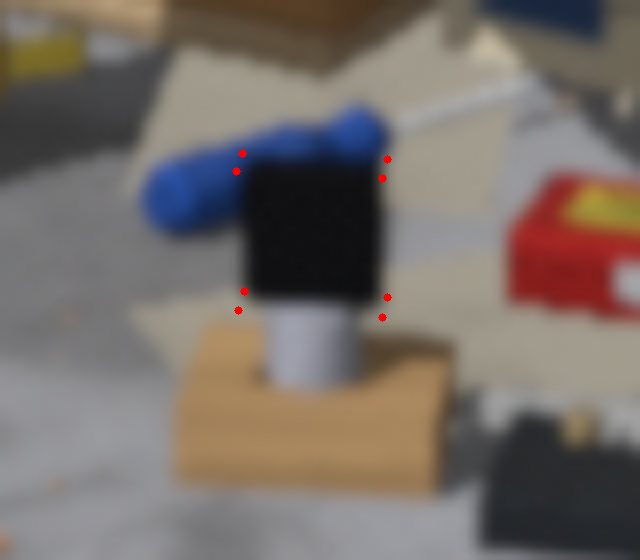

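Emit:
servo_tool(commands="0.35 0.6 2 -0.008 1; 0.35 0.6 4.5 -0.008 1; 0.35 0.6 7 -0.008 1; 0.35 0.6 9.5 -0.008 1; 0.35 0.6 11.5 -0.008 1; 0.35 0.6 12.8 -0.008 1; 0.35 0.6 13.3 -0.008 1; 0.35 0.6 13.3 -0.008 1; 0.35 0.6 13.3 -0.008 1")

```text
clock: 2.7
position: [0.5179, -0.3414, 0.0591]
ee_rot: [0.0, 0.549, 0.836, -0.0]
contact_force: [0.6, -0.4, -0.5]
width: 0.085
```

Run:
```python
from h import *
snap('scene','s2.png');snap('top','t2.png')
t=cv2.imread('pics/t2.png');s=cv2.imread('pics/s2.png')
cv2.imwrite('pics/u2.png',np.hstack([cv2.resize(t[170:260,290:390],(400,360),interpolation=2),cv2.resize(s[180:270,290:390],(400,360),interpolation=2)]))
go(.517,-.341,.058,1.979)
```

```text
clock 2.8 pos [ 0.5187 -0.3414  0.0599] yaw 1.98 F [-0.2 -0.   0.2] -> cm 0.11 -0.13 0.19 twist 0.001
```

View pics/u2.png

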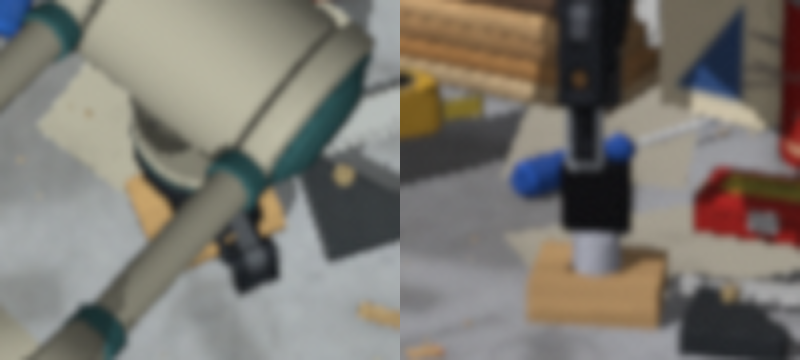

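Emit:
servo_tool(commands="0 0 0 0 0; 0 0 0 0 -0.5; 0 0 0 0 -1; 0 0 0 0 -1; 0 0 0 0 -1; 0 0 0 0 -1; 0 0 0 0 -1; 0 0 0 0 -1", newtons=40)

```text
clock: 3.47
position: [0.5182, -0.3403, 0.0583]
ee_rot: [-0.0, 0.548, 0.836, -0.0]
contact_force: [0.5, -0.6, 0.5]
width: -0.0003
```

Run:
```python
from h import *
snap('scene','s3.png');snap('top','t3.png')
t=cv2.imread('pics/t3.png');s=cv2.imread('pics/s3.png')
cv2.imwrite('pics/u3.png',np.hstack([cv2.resize(t[170:260,290:390],(400,360),interpolation=2),cv2.resize(s[180:270,290:390],(400,360),interpolation=2)]))
go(.517,-.341,.058,1.979)
print(world2pix('scene',[monitor.get_state()['position']]))
```

```text
clock 3.5667 pos [ 0.5182 -0.3403  0.0583] yaw 1.9808 F [ 0.3  0.2 -0. ] -> cm -0.02 -0.14 0.03 twist 0.002
[[338.58205587 234.17436767]]
```

View pics/u3.png

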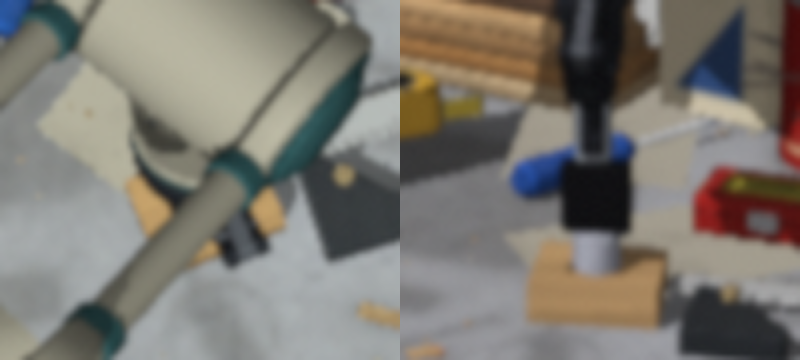

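Run:
```python
from h import *
d=np.array([.918,.397,0])*.0425
P=np.array([.518,-.3405,.059])
print('now open tips', world2pix('scene',[P-d+[0,0,.013],P+d+[0,0,.013],P]))
a=.277-np.pi/2;d0=np.array([np.cos(a),np.sin(a),0])*.0425;P0=np.array([.157,-.5526,.1906])
print('start tips',world2pix('scene',[P0-d0+[0,0,.013],P0+d0+[0,0,.013]]))
for f in('s2','s3'):
    s=cv2.imread(f'pics/{f}.png');cv2.imwrite(f'pics/{f}z.png',cv2.resize(s[120:260,260:400],(560,560),interpolation=2))
cv2.imwrite('pics/w.png',np.hstack([cv2.resize(cv2.imread(f'pics/{f}z.png'),(400,400)) for f in('s2','s3')]))
```

```text
now open tips [[336.4187279  236.48898051]
 [340.65241926 222.15907293]
 [338.62055339 233.97728311]]
start tips [[313.46370572 258.59030065]
 [364.7950394  264.64751839]]
```

View pics/w.png

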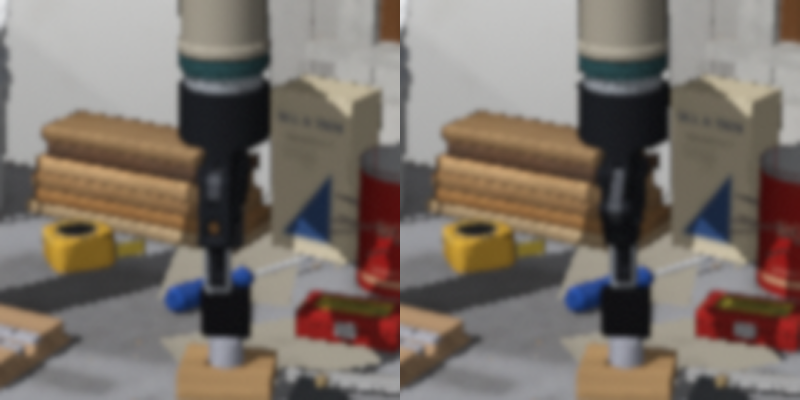

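Run:
```python
from h import *
print('base',world2pix('scene',[[0,0,0],[0,0,.15]]))
for z in (.058,.077,.131,.2,.25): print(z,world2pix('scene',[[.518,-.3405,z]]),world2pix('top',[[.518,-.3405,z]]))
t=cv2.imread('pics/t3.png');s=cv2.imread('pics/s3.png')
cv2.imwrite('pics/x.png',np.hstack([cv2.resize(t[130:270,270:410],(400,400),interpolation=2),cv2.resize(s[80:250,250:420],(400,400),interpolation=2)]))
```

```text
base [[ 73.0153095  315.5919365 ]
 [ 56.65504941 251.58301438]]
0.058 [[338.62220624 234.34992326]] [[340.85663437 218.25383873]]
0.077 [[338.59034366 227.22837489]] [[340.90739873 216.9300624 ]]
0.131 [[338.49432165 206.50486248]] [[341.05970296 212.95946716]]
0.2 [[338.35905226 178.95834062]] [[341.27357204 207.38645592]]
0.25 [[338.25147149 158.2285918 ]] [[341.44401244 202.94727294]]
```

View pics/x.png

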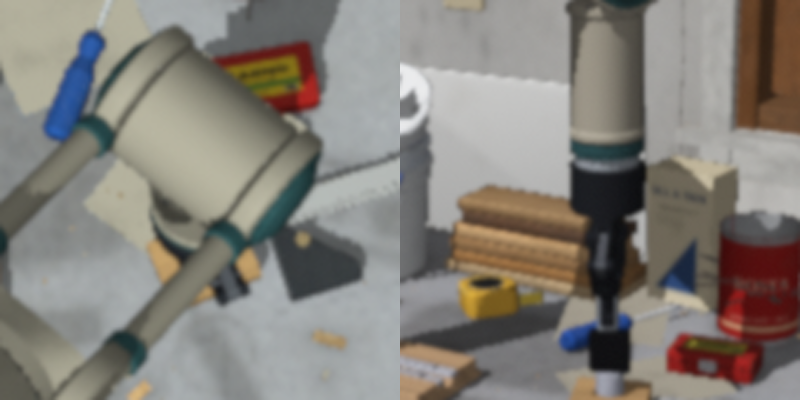

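Emit:
servo_tool(commands="0 0 -0.5 0 1; 0 0 -0.5 0 1; 0 0 -0.5 0 1; 0 0 -0.5 0 1; 0 0 -0.5 0 1; 0 0 -0.5 0 1; 0 0 0.5 0 1; 0 0 1.5 0 1; 0 0 2.5 0 1; 0 0 2.5 0 1")

```text
clock: 4.4
position: [0.5162, -0.3388, 0.0301]
ee_rot: [-0.003, 0.548, 0.836, 0.0]
contact_force: [-1.0, 0.6, -0.8]
width: 0.0854
```

Run:
```python
from h import *
snap('scene','s4.png');snap('top','t4.png')
t=cv2.imread('pics/t4.png');s=cv2.imread('pics/s4.png')
cv2.imwrite('pics/x4.png',np.hstack([cv2.resize(t[170:270,290:390],(400,400),interpolation=2),cv2.resize(s[170:270,290:390],(400,400),interpolation=2)]))
go(.517,-.341,.058,1.979)
```

```text
clock 4.5 pos [ 0.5175 -0.3398  0.0321] yaw 1.9808 F [-0.8 -0.4 -0.2] -> cm -0.09 -0.1 -2.59 twist 0.002
```

View pics/x4.png

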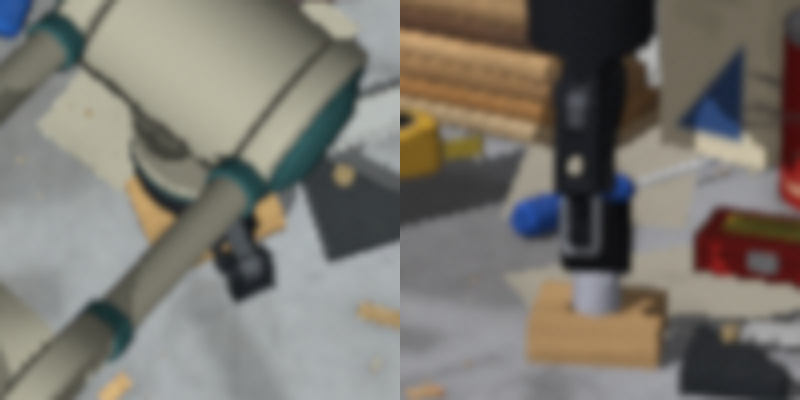

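Emit:
servo_tool(commands="0 0 0.4 0 0.3; 0 0 0.5 0 -0.3; 0 0 0.5 0 -1; 0 0 0.5 0 -1; 0 0 0.5 0 -1; 0 0 0.5 0 -1; 0 0 0.5 0 -1; 0 0 0.5 0 -1", newtons=40)

```text
clock: 5.17
position: [0.5184, -0.3406, 0.0288]
ee_rot: [0.0, 0.548, 0.836, -0.0]
contact_force: [-1.4, -0.6, 1.5]
width: 0.0129
```

Run:
```python
from h import *
snap('scene','s5.png');snap('top','t5.png')
t=cv2.imread('pics/t5.png');s=cv2.imread('pics/s5.png')
cv2.imwrite('pics/x5.png',np.hstack([cv2.resize(t[170:270,290:390],(400,400),interpolation=2),cv2.resize(s[190:260,300:370],(400,400),interpolation=2)]))
go(.517,-.341,.058,1.979);print(monitor.get_state()['width'])
```

```text
clock 5.2667 pos [ 0.5184 -0.3406  0.0288] yaw 1.9808 F [1.1 0.1 2.1] -> cm 0.02 -0.15 -2.92 twist 0.002
0.013385604532784074
```

View pics/x5.png

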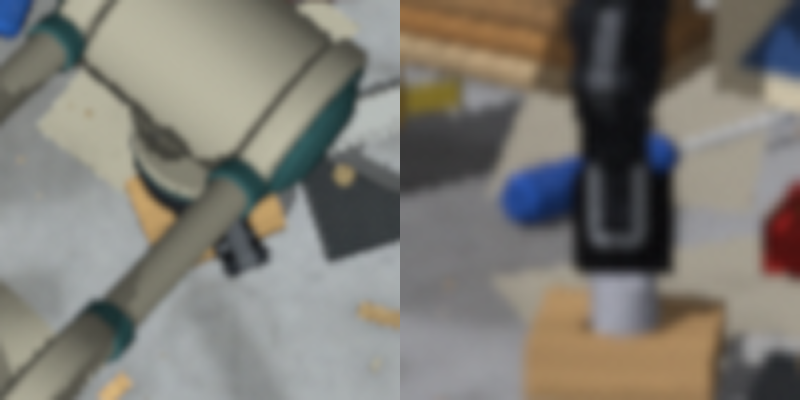

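Emit:
servo_tool(commands="0 0 -1 0 -1; 0 0 -2 0 -1; 0 0 -3.5 0 -1; 0 0 -5 0 -1; 0 0 -6 0 -1; 0 0 -6 0 -1; 0 0 -6 0 -1")

```text
clock: 5.85
position: [0.5185, -0.3405, 0.0892]
ee_rot: [0.001, 0.548, 0.836, -0.0]
contact_force: [-0.8, -0.1, -2.8]
width: 0.0132
```

Run:
```python
from h import *
go(.463,-.126,.089,1.605);print(monitor.get_state()['width'])
```

```text
clock 5.85 pos [ 0.5185 -0.3405  0.0892] yaw 1.9809 F [-0.8 -0.1 -2.8] -> cm 21.88 3.47 0.02 twist 0.376
0.013194321960787032
```

Emit:
servo_tool(commands="2 0.3 0 0.04 -1; 4.5 0.7 0 0.08 -1; 7 1.1 0 0.13 -1; 9.5 1.5 0 0.18 -1; 12.5 2 0 0.23 -1; 15 2.4 0 0.28 -1; 17.5 2.8 0 0.33 -1; 20 3.2 0 0.37 -1; 21.4 3.4 0 0.376 -1; 21.9 3.47 0 0.376 -1")

```text
clock: 6.68
position: [0.4604, -0.1228, 0.0874]
ee_rot: [-0.002, 0.694, 0.72, -0.0]
contact_force: [-0.8, 0.5, -2.6]
width: 0.0135
```

Emit:
servo_tool(commands="0 0 0 0 -1; 0 0 0 0 -1; 0 0 0 0 -1; 0 0 0 0 -1")

```text
clock: 7.02
position: [0.4632, -0.1268, 0.0883]
ee_rot: [0.0, 0.695, 0.719, -0.0]
contact_force: [0.2, 0.3, -2.2]
width: 0.0131
```

Run:
```python
from h import *
snap('scene','s6.png');snap('top','t6.png')
t=cv2.imread('pics/t6.png');s=cv2.imread('pics/s6.png')
cv2.imwrite('pics/x6.png',np.hstack([cv2.resize(t[190:290,180:280],(400,400),interpolation=2),cv2.resize(s[185:255,215:285],(400,400),interpolation=2)]))
go(.463,-.126,.089,1.605)
```

```text
clock 7.1167 pos [ 0.463  -0.1265  0.0883] yaw 1.6038 F [ 0.7  0.8 -1.7] -> cm 0.05 -0.0 -0.07 twist -0.001
```

View pics/x6.png

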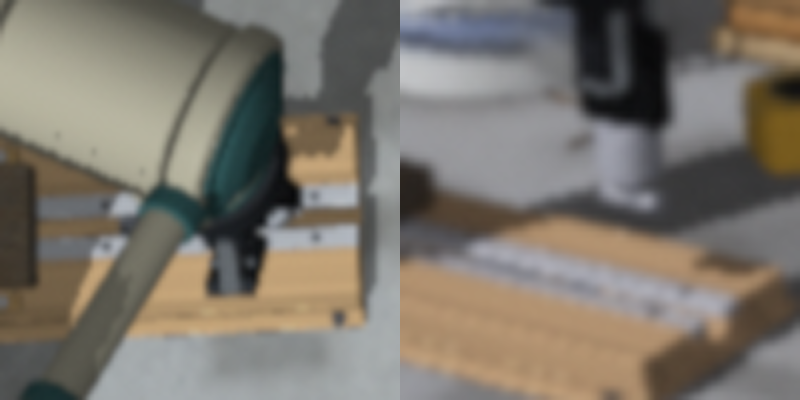

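Emit:
servo_tool(commands="0 0 0.8 0 -1; 0 0 1.8 0 -1; 0 0 2.8 0 -1; 0 0 3.4 0 -1; 0 0 3.6 0 -1; 0 0 3.6 0 -1; 0 0 3.6 0 -1; 0 0 3.6 0 -1")

```text
clock: 7.78
position: [0.4632, -0.1259, 0.0528]
ee_rot: [0.001, 0.695, 0.719, 0.0]
contact_force: [-0.1, 0.1, -2.1]
width: 0.0134
```

```bash
cat > look.py <<'E'
from h import *
import sys
n=sys.argv[1]
snap('scene',f's{n}.png');snap('top',f't{n}.png')
t=cv2.imread(f'pics/t{n}.png');s=cv2.imread(f'pics/s{n}.png')
S=monitor.get_state();p=S['position'];z0=p[2]-.003
a=2*np.arctan2(S['ee_rot'][2],S['ee_rot'][1]);u=np.array([np.sin(a),-np.cos(a)])*1.;v=np.array([np.cos(a),np.sin(a)])
th=np.linspace(0,2*np.pi,40)
C=[np.r_[p[:2]+.015*(np.cos(k)*u+np.sin(k)*v),z] for z in(z0,) for k in th]
H=[np.r_[p[:2]+i*.005*u+j*.015*v,z0-.018] for i in(-1,1) for j in np.linspace(-1,1,15)]
d=np.array([-.0317,1.]);SL=[np.r_[[.46375,-.1523]+d*k+np.array([1,.0317])*w,.026] for w in(-.00625,.00625) for k in np.linspace(-.017,.17,60)]
def draw(im,nm,o,sz,f):
    b=cv2.resize(im[o[1]:o[1]+sz,o[0]:o[0]+sz],None,fx=f,fy=f,interpolation=2)
    for P,c in((C,(0,0,255)),(H,(0,255,0)),(SL,(255,0,255))):
        for k in world2pix(nm,P): cv2.circle(b,tuple(int(i) for i in (k-o+.5)*f),1,c,-1)
    return b
so=world2pix('scene',[np.r_[p[:2],.04]])[0].astype(int)-28
to=world2pix('top',[np.r_[p[:2],.04]])[0].astype(int)-28
x=np.hstack([draw(t,'top',to,56,7),draw(s,'scene',so,56,7)]);cv2.imwrite(f'pics/x{n}.png',x);print(x.shape)
go(.463,-.126,.029,1.605);print(S['width'],S['moment'])
E
python3 look.py 7
```

```text
(392, 784, 3)
clock 7.8833 pos [ 0.4632 -0.1258  0.0529] yaw 1.6049 F [ 0.6 -0.6 -2.5] -> cm -0.02 -0.02 2.39 twist -0.0
0.013319112359683832 [-0.01920172  0.07633892  0.04179254]
```

View pics/x7.png

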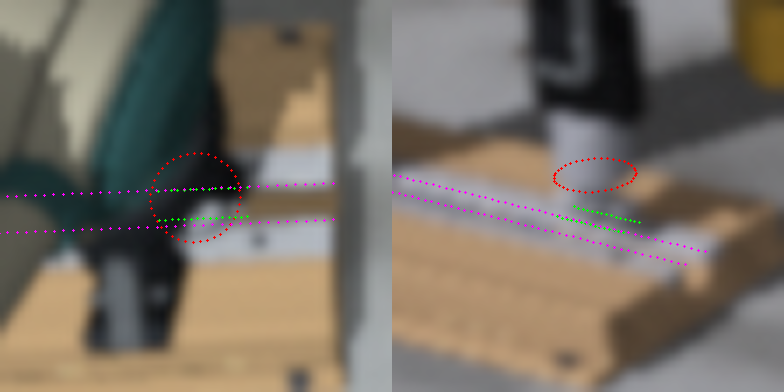

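Run:
```python
import cv2
s=cv2.imread('pics/s7.png');print(s.shape)
cv2.imwrite('pics/y7.png',cv2.resize(s[205:250,230:290],None,fx=12,fy=12,interpolation=2))
```

```text
(480, 640, 3)
```

View pics/y7.png

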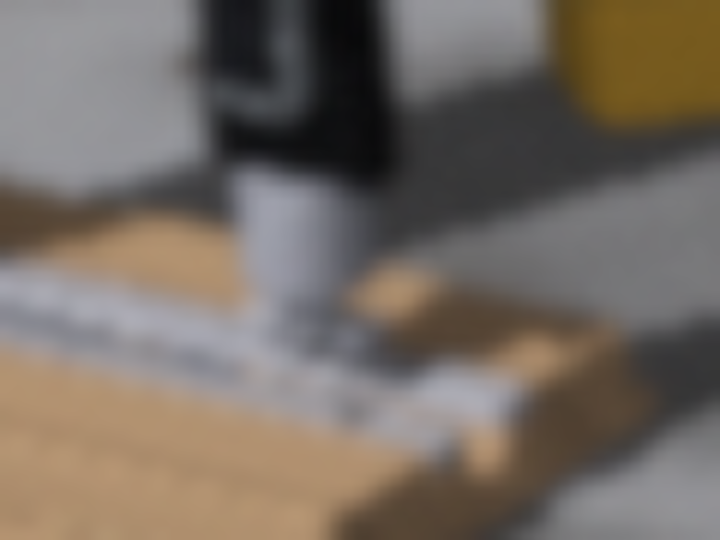

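Emit:
servo_tool(commands="0 0 0.3 0 -1; 0 0 0.5 0 -1; 0 0 0.6 0 -1; 0 0 0.7 0 -1; 0 0 0.75 0 -1; 0 0 0.75 0 -1; 0 0 0.75 0 -1")

```text
clock: 8.47
position: [0.4627, -0.1257, 0.0449]
ee_rot: [0.0, 0.695, 0.719, -0.0]
contact_force: [0.7, 0.1, -1.7]
width: 0.0136
```

Emit:
servo_tool(commands="0 0 0.1 0 -1; 0 0 0.2 0 -1; 0 0 0.25 0 -1; 0 0 0.25 0 -1")

```text
clock: 8.8
position: [0.4626, -0.1256, 0.0423]
ee_rot: [-0.0, 0.695, 0.719, -0.0]
contact_force: [-0.1, -0.5, -1.5]
width: 0.0132
```

Emit:
servo_tool(commands="0 0 0.1 0 -1; 0 0 0.2 0 -1; 0 0 0.3 0 -1; 0 0 0.3 0 -1")

```text
clock: 9.13
position: [0.4625, -0.1256, 0.0391]
ee_rot: [-0.0, 0.695, 0.719, -0.0]
contact_force: [-0.1, 0.1, -2.1]
width: 0.0134
```

Emit:
servo_tool(commands="0 0 0.1 0 -1; 0 0 0.2 0 -1; 0 0 0.3 0 -1; 0 0 0.4 0 -1; 0 0 0.5 0 -1; 0 0 0.5 0 -1")

```text
clock: 9.63
position: [0.4626, -0.1256, 0.0342]
ee_rot: [-0.0, 0.695, 0.719, -0.0]
contact_force: [0.1, -0.9, -1.8]
width: 0.013
```

```bash
python3 look.py 8
python3 - <<'E'
import cv2
s=cv2.imread('pics/s8.png')
cv2.imwrite('pics/y8.png',cv2.resize(s[205:250,230:290],None,fx=12,fy=12,interpolation=2))
E
```

```text
(392, 784, 3)
clock 9.7333 pos [ 0.4627 -0.1257  0.0343] yaw 1.6048 F [-0.4 -0.2 -2. ] -> cm -0.04 0.03 0.53 twist -0.0
0.013421864152011029 [ 0.0150225  -0.00291518 -0.01455816]
```

View pics/y8.png

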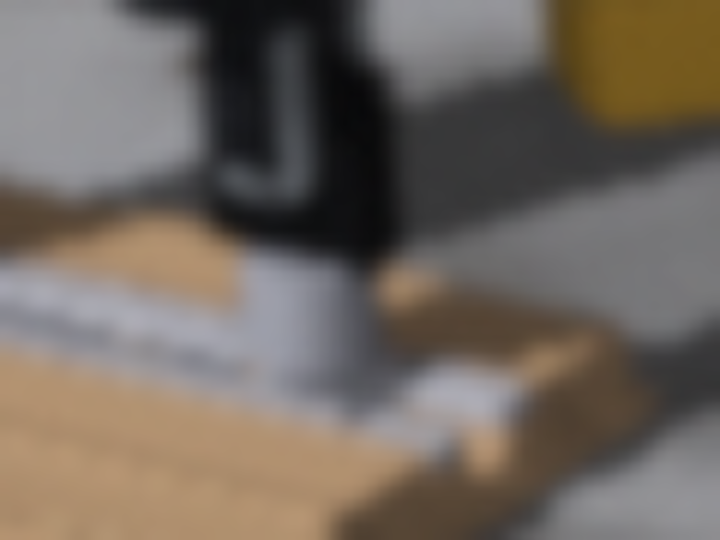

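Emit:
servo_tool(commands="0 0 0.1 0 -1; 0 0 0.2 0 -1; 0 0 0.3 0 -1; 0 0 0.35 0 -1; 0 0 0.4 0 -1; 0 0 0.4 0 -1")

```text
clock: 10.23
position: [0.4626, -0.1256, 0.0303]
ee_rot: [-0.0, 0.695, 0.719, -0.0]
contact_force: [-0.0, 0.9, -2.5]
width: 0.0133
```

Emit:
servo_tool(commands="0 0 0.04 0 -1; 0 0 0.08 0 -1; 0 0 0.1 0 -1; 0 0 0.1 0 -1")

```text
clock: 10.57
position: [0.4627, -0.1256, 0.0294]
ee_rot: [0.0, 0.695, 0.719, -0.0]
contact_force: [0.2, -0.4, -3.0]
width: 0.0135
```

Emit:
servo_tool(commands="0 0 0.03 0 -1; 0 0 0.06 0 -1; 0 0 0.06 0 -1")

```text
clock: 10.82
position: [0.4628, -0.1257, 0.0288]
ee_rot: [0.0, 0.695, 0.719, -0.0]
contact_force: [-0.4, 0.2, -1.9]
width: 0.0135
```

Emit:
servo_tool(commands="0 0 0.03 0 -1; 0 0 0.06 0 -1; 0 0 0.06 0 -1")

```text
clock: 11.07
position: [0.4628, -0.1257, 0.0288]
ee_rot: [0.0, 0.695, 0.719, -0.0]
contact_force: [-1.1, 0.4, 4.3]
width: 0.0131
```

Emit:
servo_tool(commands="0 0 -0.1 0 -1; 0.2 0 -0.1 0 -1; 0.6 0 -0.1 0 -1; 1 0 -0.1 0 -1; 1.4 0 -0.1 0 -1; 1.7 0 -0.1 0 -1; 1.9 0 -0.1 0 -1; 2 0 -0.1 0 -1; 2 0 -0.1 0 -1; 2 0 -0.1 0 -1")

```text
clock: 11.9
position: [0.4622, -0.1057, 0.0292]
ee_rot: [0.0, 0.695, 0.719, -0.0]
contact_force: [0.7, -0.1, -1.8]
width: 0.0133
```

```bash
python3 -c "
from h import *
go(.4618,-.092,.0295,1.605);print(monitor.get_state()['moment'])"
```

```text
clock 11.9 pos [ 0.4622 -0.1057  0.0292] yaw 1.6051 F [ 0.7 -0.1 -1.8] -> cm 1.37 0.01 -0.03 twist 0.0
[-0.03263332 -0.00584985  0.00545487]
```

Emit:
servo_tool(commands="0.2 0 0 0 -1; 0.5 0 0 0 -1; 0.8 0 0 0 -1; 1.1 0 0 0 -1; 1.3 0 0 0 -1; 1.3 0 0 0 -1; 1.3 0 0 0 -1")

```text
clock: 12.48
position: [0.4616, -0.0925, 0.0292]
ee_rot: [0.0, 0.695, 0.719, -0.0]
contact_force: [-0.4, -0.6, -2.3]
width: 0.0135
```

Emit:
servo_tool(commands="0.1 0 0 0 -1; 0.2 0 0 0 -1; 0.2 0 0 0 -1", newtons=30)

```text
clock: 12.73
position: [0.4615, -0.0906, 0.0292]
ee_rot: [-0.0, 0.695, 0.719, -0.0]
contact_force: [0.0, 0.3, -1.3]
width: 0.0132
```

Emit:
servo_tool(commands="0.1 0 0 0 -1; 0.2 0 0 0 -1; 0.2 0 0 0 -1")

```text
clock: 12.98
position: [0.4614, -0.0885, 0.0291]
ee_rot: [-0.0, 0.695, 0.719, -0.0]
contact_force: [0.3, -0.8, -2.8]
width: 0.0134
```

Emit:
servo_tool(commands="0.1 0 0 0 -1; 0.2 0 0 0 -1; 0.2 0 0 0 -1")

```text
clock: 13.23
position: [0.4613, -0.0865, 0.0292]
ee_rot: [-0.0, 0.695, 0.719, -0.0]
contact_force: [-0.5, -0.7, -2.3]
width: 0.0131
```

Emit:
servo_tool(commands="0.1 0 0 0 -1; 0.2 0 0 0 -1; 0.2 0 0 0 -1")

```text
clock: 13.48
position: [0.4612, -0.0845, 0.0292]
ee_rot: [-0.0, 0.695, 0.719, -0.0]
contact_force: [-0.5, 0.8, -2.5]
width: 0.0133
```

Emit:
servo_tool(commands="0.1 0 0 0 -1; 0.2 0 0 0 -1; 0.2 0 0 0 -1")

```text
clock: 13.73
position: [0.4612, -0.0825, 0.0292]
ee_rot: [-0.0, 0.695, 0.719, -0.0]
contact_force: [0.5, -0.5, -1.7]
width: 0.0131
```

Emit:
servo_tool(commands="0.1 0 0 0 -1; 0.2 0 0 0 -1; 0.2 0 0 0 -1")

```text
clock: 13.98
position: [0.4611, -0.0805, 0.0292]
ee_rot: [-0.0, 0.695, 0.719, -0.0]
contact_force: [-0.8, -1.2, -2.9]
width: 0.0133
```

Emit:
servo_tool(commands="0.1 0 0 0 -1; 0.2 0 0 0 -1; 0.2 0 0 0 -1")

```text
clock: 14.23
position: [0.461, -0.0785, 0.0292]
ee_rot: [-0.0, 0.695, 0.719, -0.0]
contact_force: [0.2, 0.5, -1.2]
width: 0.0133
```

Emit:
servo_tool(commands="0.1 0 0 0 -1; 0.2 0 0 0 -1; 0.2 0 0 0 -1")

```text
clock: 14.48
position: [0.461, -0.0765, 0.0292]
ee_rot: [-0.0, 0.695, 0.719, -0.0]
contact_force: [-1.4, 1.0, -1.4]
width: 0.0134
```

Emit:
servo_tool(commands="0.1 0 0 0 -1; 0.2 0 0 0 -1; 0.2 0 0 0 -1")

```text
clock: 14.73
position: [0.4609, -0.0745, 0.0292]
ee_rot: [-0.0, 0.695, 0.719, -0.0]
contact_force: [-0.6, -0.1, -2.1]
width: 0.0138
```

Emit:
servo_tool(commands="0.1 0 0 0 -1; 0.22 0 0 0 -1; 0.22 0 0 0 -1")

```text
clock: 14.98
position: [0.4608, -0.0723, 0.0292]
ee_rot: [-0.0, 0.695, 0.719, 0.0]
contact_force: [-0.2, 0.7, -1.8]
width: 0.0133
```

Emit:
servo_tool(commands="0.1 0 0 0 -1; 0.22 0 0 0 -1; 0.22 0 0 0 -1")

```text
clock: 15.23
position: [0.4608, -0.0701, 0.0292]
ee_rot: [-0.0, 0.695, 0.719, -0.0]
contact_force: [0.3, 0.3, -2.6]
width: 0.0132
```

Emit:
servo_tool(commands="0.1 0 0 0 -1; 0.22 0 0 0 -1; 0.22 0 0 0 -1")

```text
clock: 15.48
position: [0.4607, -0.0679, 0.0292]
ee_rot: [-0.0, 0.695, 0.719, -0.0]
contact_force: [0.2, -0.7, -2.5]
width: 0.0132
```

Emit:
servo_tool(commands="0.1 0 0 0 -1; 0.2 0 0 0 -1; 0.2 0 0 0 -1")

```text
clock: 15.73
position: [0.4606, -0.0659, 0.0292]
ee_rot: [-0.0, 0.695, 0.719, -0.0]
contact_force: [0.5, -0.1, -1.8]
width: 0.0133
```

Emit:
servo_tool(commands="0.1 0 0 0 -1; 0.2 0 0 0 -1; 0.2 0 0 0 -1")

```text
clock: 15.98
position: [0.4606, -0.0639, 0.0292]
ee_rot: [-0.0, 0.695, 0.719, -0.0]
contact_force: [-0.3, -0.3, -3.0]
width: 0.0134
```

Emit:
servo_tool(commands="0.1 0 0 0 -1; 0.2 0 0 0 -1; 0.2 0 0 0 -1")

```text
clock: 16.23
position: [0.4605, -0.0619, 0.0292]
ee_rot: [-0.0, 0.695, 0.719, -0.0]
contact_force: [-0.2, -0.1, -3.4]
width: 0.013
```

Emit:
servo_tool(commands="0.1 0 0 0 -1; 0.2 0 0 0 -1; 0.2 0 0 0 -1")

```text
clock: 16.48
position: [0.4606, -0.0606, 0.0292]
ee_rot: [0.001, 0.695, 0.719, -0.0]
contact_force: [-0.2, -1.3, -2.8]
width: 0.013
```

Emit:
servo_tool(commands="0 0 0 0 -1; 0 0 0 0 -1")

```text
clock: 16.65
position: [0.4606, -0.0606, 0.0292]
ee_rot: [0.0, 0.695, 0.719, -0.0]
contact_force: [-1.3, -2.9, -2.1]
width: 0.0133
```

Emit:
servo_tool(commands="0.04 0 0 0 -1; 0.08 0 0 0 -1; 0.08 0 0 0 -1; 0.08 0 0 0 -1")

```text
clock: 16.98
position: [0.4606, -0.0603, 0.0293]
ee_rot: [0.001, 0.695, 0.719, -0.001]
contact_force: [-0.3, -5.9, -0.9]
width: 0.0132
```

Emit:
servo_tool(commands="0.03 0 0 0 -1; 0.06 0 0 0 -1; 0.06 0 0 0 -1; 0.06 0 0 0 -1")

```text
clock: 17.32
position: [0.4606, -0.0601, 0.0294]
ee_rot: [0.001, 0.695, 0.719, -0.001]
contact_force: [-0.5, -6.6, -1.5]
width: 0.0132
```

```bash
python3 look.py 9
```

```text
(392, 784, 3)
clock 17.4167 pos [ 0.4606 -0.0601  0.0293] yaw 1.6059 F [-1.8 -6.3 -1.6] -> cm -6.6 0.0 0.03 twist 0.001
0.013262495498475682 [-1.37181987  0.22641246  0.01595799]
```

View pics/x9.png

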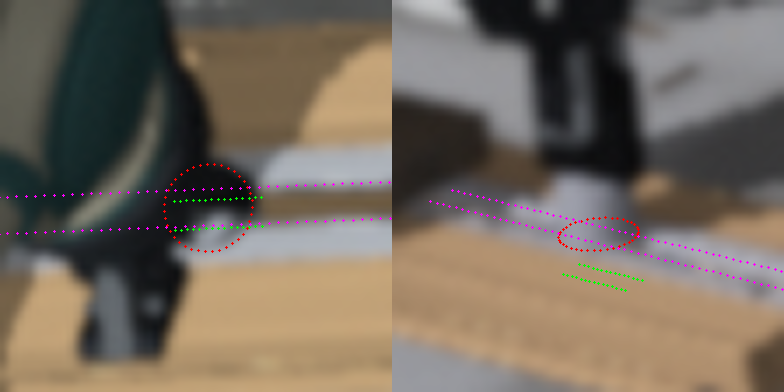

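Emit:
servo_tool(commands="0.03 0 0 0 -1; 0.06 0 0 0 -1; 0.06 0 0 0 -1; 0.06 0 0 0 -1")

```text
clock: 17.75
position: [0.4606, -0.0599, 0.0294]
ee_rot: [0.001, 0.694, 0.72, -0.001]
contact_force: [-0.2, -7.5, -1.8]
width: 0.0133
```

Stop confirmed (7.5 N). Ease back: commanded −0.5 cm from the pressed target.

Emit:
servo_tool(commands="-0.1 0 0 0 -1; -0.2 0 0 0 -1; -0.3 0 0 0 -1; -0.4 0 0 0 -1; -0.5 0 0 0 -1; -0.5 0 0 0 -1; -0.5 0 0 0 -1; -0.5 0 0 0 -1")

```text
clock: 18.42
position: [0.4605, -0.0628, 0.0291]
ee_rot: [-0.0, 0.695, 0.719, 0.0]
contact_force: [0.4, 0.3, -2.6]
width: 0.0134
```

```bash
python3 -c "
from h import *
go(.4606,-.0628,.0293,1.605);S=monitor.get_state();print(S['moment'],S['qpos'])"
```

```text
clock 18.4167 pos [ 0.4605 -0.0628  0.0291] yaw 1.6047 F [ 0.4  0.3 -2.6] -> cm -0.0 0.01 -0.02 twist -0.0
[-0.03038677  0.04699701  0.0287943 ] [-2.85649200e-01  2.70667608e-01  1.97427695e+00  4.07112860e-04
  8.96879120e-01 -3.19847930e-01]
```

Emit:
servo_tool(commands="0 0 0 0.06 -1; 0 0 0 0.12 -1; 0 0 0 0.18 -1; 0 0 0 0.24 -1; 0 0 0 0.3 -1; 0 0 0 0.3 -1; 0 0 0 0.3 -1")

```text
clock: 19.0
position: [0.4606, -0.0629, 0.0292]
ee_rot: [-0.0, 0.794, 0.608, 0.0]
contact_force: [0.2, -0.3, -2.4]
width: 0.0131
```

```bash
python3 -c "
from h import *
go(.4606,-.0628,.0293,1.605);S=monitor.get_state();print(S['moment'],S['effort'][5])"
```

```text
clock 19.0 pos [ 0.4606 -0.0629  0.0292] yaw 1.3063 F [ 0.2 -0.3 -2.4] -> cm 0.01 -0.0 -0.01 twist -0.299
[ 0.01681157 -0.03133007 -0.0335919 ] 0.056537892669439316
```

Turning freely; continue.

Emit:
servo_tool(commands="0 0 0 0.08 -1; 0 0 0 0.16 -1; 0 0 0 0.24 -1; 0 0 0 0.32 -1; 0 0 0 0.4 -1; 0 0 0 0.48 -1; 0 0 0 0.56 -1; 0 0 0 0.64 -1; 0 0 0 0.64 -1; 0 0 0 0.64 -1")

```text
clock: 19.83
position: [0.4606, -0.063, 0.0292]
ee_rot: [-0.0, 0.945, 0.328, -0.0]
contact_force: [-0.2, 0.8, -2.8]
width: 0.0134
```

```bash
python3 -c "
from h import *
go(.4606,-.0628,.0293,1.605-np.pi/2);S=monitor.get_state();print(S['moment'],S['effort'][5])"
```

```text
clock 19.8333 pos [ 0.4606 -0.063   0.0292] yaw 0.6677 F [-0.2  0.8 -2.8] -> cm 0.02 -0.02 -0.01 twist 0.633
[-0.01229613  0.0456391   0.01069948] 0.0688274810090661
```

Emit:
servo_tool(commands="0 0 0 0.08 -1; 0 0 0 0.16 -1; 0 0 0 0.24 -1; 0 0 0 0.32 -1; 0 0 0 0.4 -1; 0 0 0 0.48 -1; 0 0 0 0.56 -1; 0 0 0 0.633 -1; 0 0 0 0.633 -1; 0 0 0 0.633 -1")

```text
clock: 20.67
position: [0.4608, -0.0631, 0.0292]
ee_rot: [0.0, 1.0, 0.018, 0.0]
contact_force: [-0.2, -0.9, -1.7]
width: 0.0135
```

```bash
python3 look.py 10; python3 -c "
from h import *
go(.4606,-.0628,.0293,1.605-np.pi/2);S=monitor.get_state();print(S['moment'])"
```

```text
(392, 784, 3)
clock 20.7667 pos [ 0.4607 -0.0631  0.0292] yaw 0.0341 F [ 0.7  1.  -2.1] -> cm 0.01 6.3 0.02 twist 1.571
0.012994037577799789 [ 0.06984442 -0.04281997 -0.0334598 ]
clock 20.7667 pos [ 0.4607 -0.0631  0.0292] yaw 0.0341 F [ 0.7  1.  -2.1] -> cm -0.01 -0.03 -0.01 twist -0.0
[ 0.06984442 -0.04281997 -0.0334598 ]
```

View pics/x10.png

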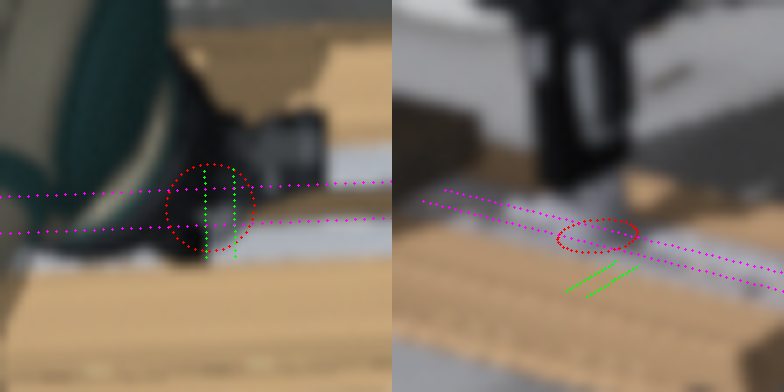

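Emit:
servo_tool(commands="0 0 0.03 0 -1; 0 0 0.05 0 -1; 0 0 0.05 0 -1")

```text
clock: 21.02
position: [0.4607, -0.0631, 0.0288]
ee_rot: [0.0, 1.0, 0.016, 0.0]
contact_force: [0.7, 0.4, -1.0]
width: 0.0133
```

Emit:
servo_tool(commands="0 0 0 0 -0.5; 0 0 0 0 -0.3; 0 0 0 0 0; 0 0 0 0 0.2; 0 0 0 0 0.2; 0 0 0 0 0.2; 0 0 0 0 0.2")

```text
clock: 21.6
position: [0.4606, -0.0631, 0.0287]
ee_rot: [0.0, 1.0, 0.016, 0.0]
contact_force: [0.5, 0.8, 0.7]
width: 0.0514
```

Emit:
servo_tool(commands="0 0 -0.5 0 0.2; 0 0 -1.5 0 0.2; 0 0 -3 0 0.2; 0 0 -5 0 0.2; 0 0 -7 0 0.2; 0 0 -9 0 0.2; 0 0 -11 0 0.2; 0 0 -12 0 0.2; 0 0 -12 0 0.2; 0 0 -12 0 0.2")

```text
clock: 22.43
position: [0.4608, -0.0631, 0.1492]
ee_rot: [0.0, 1.0, 0.016, 0.001]
contact_force: [-0.8, -0.8, -0.2]
width: 0.0513
```

```bash
python3 look.py 11
python3 - <<'E'
import cv2,numpy as np
s=cv2.imread('pics/s11.png');t=cv2.imread('pics/t11.png')
cv2.imwrite('pics/y11.png',np.hstack([cv2.resize(t[200:280,180:260],(400,400),interpolation=2),cv2.resize(s[190:250,210:270],(400,400),interpolation=2)]))
E
```

```text
(392, 784, 3)
clock 22.5333 pos [ 0.4598 -0.0628  0.1479] yaw 0.0318 F [-0.2 -0.3 -0.7] -> cm 0.12 6.32 11.89 twist 1.568
0.05103428562476822 [-0.00831495 -0.03177199  0.04308209]
```

View pics/y11.png

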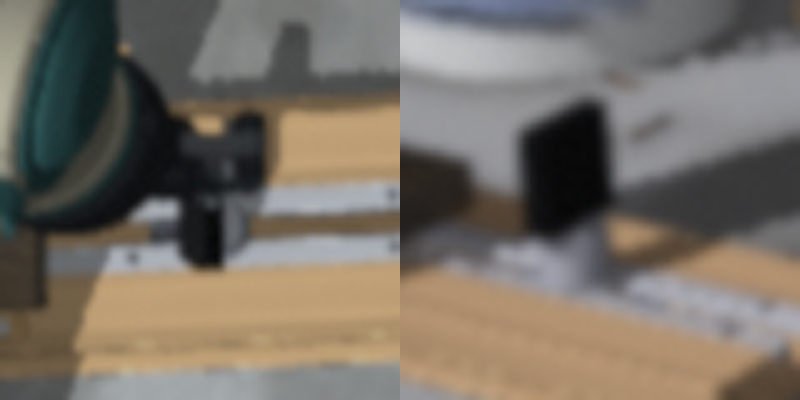

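```bash
python3 -c "
from h import *
print(ticket.sign_off())"
```

```text
the job is handed in; nothing more can be done
None
```

The stop stud is fitted in the jig and the job is handed in. It was dropped into the slot about 45 mm from the open end and slid along until it met the stop.

- **Stop:** I pushed on in steps until the force along the slot read 7.5 N, and did not push further. The stud was then eased back about 2.5–3 mm.
- **Quarter turn:** the stud turned 90° freely, with moment readings within 0.07 N m wherever I checked.
- **Release:** I seated it on the top face, let go and raised the gripper 12 cm. The last images show it standing upright with the grip bar across the slot, touched by nothing, at about 22.5 s on the clock.

**Mishaps and disagreements:**
- **Missed grasp:** the first attempt closed on air. The cameras showed the fingertips about 30 mm higher than the reported TCP height, so I lowered by the pictures and by feel after that. The stud seated at a reported z of about 0.029.
- **Force rise at the stop:** the readings climbed in stages (2.9, 5.9, 6.6, then 7.5 N), so the exact contact point is good to about 0.6 mm.
- **Not seen directly:** the locked head is hidden under the lips. I infer it from the free turn and the bar lying across the slot.

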